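# Clear the jig and start a brush knob's self-tapping screw

## Robot

A 7-joint arm with a two-finger parallel gripper is mounted at the origin on the work surface. World frame = base frame: x ahead of the robot, y to its left, z up, the work surface at z = 0. Lengths are in m, angles in rad, forces in N, time in s.
With the tool pointing down it reaches from about 0.35 to 0.9 m from the base axis. Payload 7.2 kg.
Tool frame: the origin (TCP) lies midway between the tips of the shut fingers; the grasp point (between the pads) lies 19 mm behind it; x points along the fingers, y is the direction in which the jaws open and shut, and the axes are right-handed (so a half turn about x gives the same grasp; the last joint's range is limited). The gripper opens to 88 mm and grips with 3 to 60 N. Pads are 20 mm wide; open, the fingers measure 115 mm over their backs; the gripper's body (75 mm by 178 mm) begins 61 mm behind the grasp point.
Start: joints at [-1.186, 0.411, -0.013, 1.596, 0.006, 1.134, -0.082], TCP at [0.273, 0.562, 0.223] pointing down, gripper open.
Joint ranges: [-2.95, 2.95], [-0.29, 1.99], [-1.47, 1.44], [0.14, 2.54], [-1.03, 4.17], [0.13, 1.85], [-2.86, 2.86]. Speed limits (rad/s): [2.39, 2.39, 3.01, 3.01, 3.14, 3.14, 3.14].

## Interface

Orientations are given as a unit quaternion [w, x, y, z].
In Python, from bench import r gives the robot as it stands.
- The arm moves only by the tool servo_tool, never from a script. Its argument "rows" is a list of rows, each a list of 4 numbers: the shift along the tool's x, y, z in m, then the turn about the tool's x in units of 8 degrees (1.0 is 8 degrees). A call has 1 to 20 rows; each row is the pose to reach, as a shift and turn from the pose measured when the call began, along the tool's axes at that moment; what a row does not reach only later rows make up. A row lasts 1/8 s, in which the tool goes at most 62.5 mm and 10.7 degrees, less where a joint would pass 70% of its speed; a pose out of reach is approached as far as the arm can. A call with a gripper value outside its range is refused whole. "fingers" is the opening, from -1 (shut) to 1 (fully open), set as the call begins (left out, the last holds). The fingers move at their own pace and stop on an object; the grip force is fixed at half the most. Time passes only in rows, so rows that repeat a pose let the fingers close. It gives the time, the measured TCP pose, the force and the opening at its end, in the units of the state.
- r.get_obs(): the state, without advancing time (a new reading comes with each control period).
- r.capture(name): name is "side" or "top"; returns (picture, depth): 480x640x3 uint8, red, green, blue; 480x640 float32, m along the optical axis (not along the pixel's ray), 0 where there is no reading.
- r.get_calibration(name): a dict with "fx", "fy", "cx", "cy" (pixels), "extrinsics" (4x4, takes a point from camera to world coordinates). Camera axes: x right, y up, looking along -z (the intrinsics and any distortion apply to the point x, -y, -z); pixel columns grow to the right and rows downward; lengths in m; the calibration is good to about 2 mm. A picture is of the moment at which its call begins. get_calibration takes no time and is no camera call.
- r.finish_job(): hands the job in, once; it reports no verdict.
Trained networks look in the newest picture that a camera, given by its name, has taken for a name from the list of things; names that differ only in an ending like _2 or _b are one class to them, and where a whole thing is asked for, a point or a joint stands for the part that bears it (a point fixed in the world has none). Each returns a list of dicts, best first, with "p" (0 to 1); they miss things now and then, are a little off and sometimes report something else, mostly with a low value. They report only what shows in the picture. A call takes as long as a camera call. They do not tell look-alikes from the thing itself.
- r.search_frame(camera, target): "rect" ([left, top, width, height] in pixels, round what is visible of it).
The state is a dict: "time": time; "joints": joint angles; "qvel": joint speeds; "joint_efforts": joint torques, N m; "eef_pos": TCP position; "eef_rot": TCP orientation; "ft_force": force on the tool from outside, world axes, zero at the start; "ft_torque": the same for the moment, N m; "gripper_width": finger opening in m.
Only numpy, scipy, OpenCV 4.12 (cv2) and the standard library are available. Lean on these libraries where they do the work, as an engineer would, in place of code of your own. Each camera call takes 0.05 s, during which the arm holds its last target.

## Task

A new brush lies clamped in the sloping jig with its knob's self-tapping screw just standing in the pilot hole. First take the carton left on the jig's front ledge and put it squarely on top of the column of two like cartons; then press the knob firmly along its tilted axis while turning it clockwise, so that the screw bites and draws down until the collar sits on the brush's back. Let go of everything, keep the column where it stands, and leave the other things on the bench where they are.

Things in the scene. Friction and masses are not known exactly. Their poses are not given: they have to be found in the camera images.
- jig: Fixed plywood jig: base board 220 x 200 x 40 mm (x -115 to +105, y +-100), a brush clamped sloping on its rear half, a flat ledge (top at z 40 mm) at its front (-x). Origin on the bench under the board; z up, +x from ledge to brush. The knob's axis, square to the brush's back, points out along (-sin 33 deg, 0, cos 33 deg) in this frame: 33 degrees from vertical, leaning to the ledge side.
- brush_back (a point): Centre of the brush's sloping beech back (64 mm up the slope x 158 mm across), where the screw enters; at x 30, y 0, z 105 mm in the jig's frame, axes as the jig's. Steel clips at the brush's two ends (65 mm or more from here) stand up to 11 mm out of the back.
- knob_wing (a point): Middle of the knob's wing, on the screw axis, 31 mm out from the brush's back at the start. Beech knob: collar 30 mm in diameter, 10 mm high; on it a flat wing 12 mm thick (x), 36 mm wide (y), its outer end 15 mm above this point, its foot on the collar 16 mm below. z points outwards along the screw axis; pinch it along its x, either way round. Turns and sinks with the knob.
- collar_underside (a point): Centre of the collar's lower face, on the screw axis; 5 mm out from the brush's back at the start (a steel shank shows in the gap), 1 mm when fully home, touching while pressed. Axes as knob_wing.
- knob (a joint): Turn of the knob, rad, growing clockwise as seen looking onto the knob, into the brush. The start varies within +-0.6; at 0 the wing's width lies level, along the jig's y. Not pressed, it spins freely and nothing bites. Pressed, it first gives about 1 mm on its axis against some 4 N.
- feed (a joint): How far the screw is driven, m: 0 at first, 0.004 home. Grows 0.00127 per rad of clockwise turn (half a turn in all) only while the knob is pushed in: it bites above about 8 N (12 to 20 N is sure) against 0.05 to 0.15 N m. Pushing alone does nothing; anticlockwise under push backs it out; past home it just slips. It stays when let go, so several grasps are fine.
- carton: Closed cardboard carton on the jig's ledge, 84 (x) x 60 (y) x 85 mm high, about 0.35 kg. Origin: centre of its underside, z up. At the start its centre is some 60 mm towards -x from the jig's origin, its long side pointing at the brush.
- carton_mid: Upper carton of the standing column of two (same size and shape as carton, loose). Origin: centre of its underside, z up, x along its 84 mm side; its top is 85 mm above the origin.
- carton_low: Lower carton of the column, on the bench, same size. Origin: centre of its underside.
- comb: Bystander: flat steel comb, 175 x 28 x 8 mm, lying between jig and column.
- jar: Bystander: closed glass jar, 68 mm in diameter, 85 mm high. Origin: centre of its underside.
Things that resemble listed ones, but are neither listed nor needed, are in the scene too. Leave any blue or pink look-alike of the carton alone.

How it is judged:
By the outcome, as a careful person would: the job done as asked, in the order asked, and still so for the second after the job is handed in, with the robot touching nothing.
It also fails if it takes over 72 s, if anything falls off the work surface, if the arm or the gripper's body presses on something with over 40 N, if the wrist force passes 120 N, or if a joint passes its speed limit or range.

## Working session

There is one attempt and no reset: what is moved stays moved. The work goes in short steps, Python scripts to look and compute and a tool call to move; the robot and the scene stay as the last step left them, time stands still between calls to the robot, and variables do not carry over. Pictures are saved under pics/ and viewed, and the job is handed in when it is done.

Besides the shell and the picture viewer there is one more tool, called after "Request:" by a JSON object that holds its "name" and its "arguments". servo_tool: Moves the arm, as the interface text tells. Its arguments: {"type":"object","properties":{"rows":{"type":"array","items":{"type":"array","items":{"type":"number"}}},"fingers":{"type":"number"}},"required":["rows"]}

```bash
mkdir -p pics; ls
cat > h.py <<'E'
import numpy as np,cv2
from bench import r
from scipy.spatial.transform import Rotation as R
def cap(n,f):
    p,d=r.capture(n); cv2.imwrite('pics/'+f+'.png',p[:,:,::-1]); np.save('pics/'+f+'.npy',d); return p,d
def cloud(n,d):
    c=r.get_calibration(n); v,u=np.mgrid[0:480,0:640]
    P=np.stack([(u-c['cx'])/c['fx']*d,-(v-c['cy'])/c['fy']*d,-d],-1)
    E=np.array(c['extrinsics']); W=P@E[:3,:3].T+E[:3,3]; W[d<=0]=np.nan; return W
E
python3 - <<'E'
from h import *
for n in('side','top'):
    p,d=cap(n,n+'0'); c=r.get_calibration(n); print(n,{k:(np.round(v,3).tolist()) for k,v in c.items()})
print(r.get_obs())
E
```

```text
pics
side {'fx': 508.205, 'fy': 508.205, 'cx': 324.045, 'cy': 236.434, 'extrinsics': [[0.973, 0.156, -0.168, 0.286], [-0.229, 0.7, -0.676, -0.614], [0.012, 0.697, 0.717, 0.851], [0.0, 0.0, 0.0, 1.0]]}
top {'fx': 459.732, 'fy': 459.732, 'cx': 310.97, 'cy': 243.69, 'extrinsics': [[-0.024, 0.998, -0.065, 0.423], [-0.999, -0.026, -0.032, 0.077], [-0.034, 0.064, 0.997, 1.107], [0.0, 0.0, 0.0, 1.0]]}
{'time': 0.1, 'joints': array([-1.18617726,  0.41180739, -0.01270603,  1.59696756,  0.00557845,
        1.13427957, -0.08222185]), 'qvel': array([-0.00177342, -0.00122513, -0.00130241, -0.0022796 ,  0.0015549 ,
       -0.00128486, -0.00175163]), 'joint_efforts': array([ 3.47091620e-03, -5.89103508e+01,  6.44408818e-01, -2.91712439e+01,
       -5.36603050e-02,  1.43776854e-02,  7.67299389e-05]), 'eef_pos': array([0.27327125, 0.56158607, 0.22189804]), 'eef_rot': array([ 0.68897508,  0.15823831,  0.68914357, -0.1592329 ]), 'ft_force': array([-0.58690925,  0.56347305,  0.1705149 ]), 'ft_torque': array([-0.02814442, -0.00509568,  0.06315203]), 'gripper_width': 0.08813105046982042}
```

View pics/side0.png

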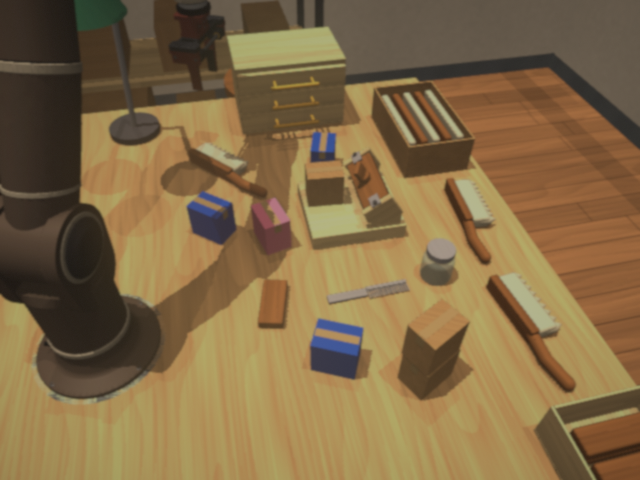

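View pics/top0.png

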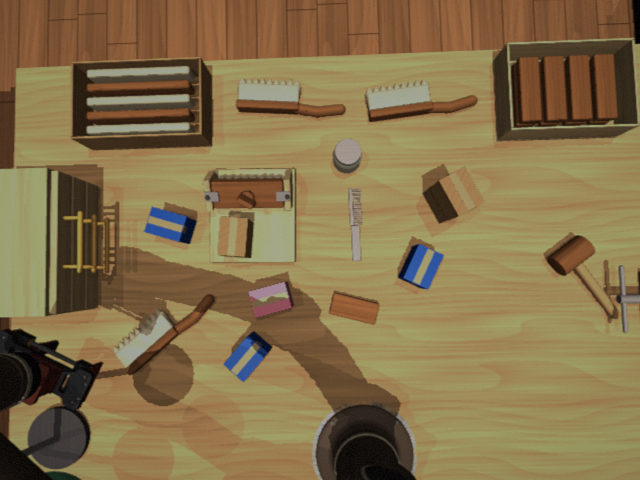

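The side view shows the brown carton on the jig ledge at about (325,183) and the column at (433,345). In the top view they are at (235,236) and (452,194). The knob is at top (246,199). Blue and pink look-alikes stand at top (170,224), (421,266), (248,357) and (270,299). The only carton-coloured box on the ledge is the one meant, and I'll confirm it in a crop.

Run:
```python
from h import *
d=np.load('pics/top0.npy');W=cloud('top',d);p=cv2.imread('pics/top0.png')
def rect(m,name):
    pts=W[m][:,:2].astype(np.float32); rc=cv2.minAreaRect(pts*1000); print(name,m.sum(),rc,'z',np.median(W[m][:,2]),np.percentile(W[m][:,2],[5,95]))
def box(a,b,c,e): 
    m=np.zeros((480,640),bool); m[b:e,a:c]=1; return m
z=W[:,:,2]
print('bench z',[np.round(W[v,u],3).tolist() for u,v in((300,400),(400,330),(560,150))])
rect(box(205,205,265,262)&(z>.110),'carton')
rect(box(410,155,500,235)&(z>.155),'column')
rect(box(205,165,300,266)&(abs(z-.04)<.006),'ledge')
rect(box(340,180,370,265)&(z>.004)&(z<.02),'comb')
rect(box(325,130,368,175)&(z>.07),'jar')
c1=cv2.resize(p[150:280,190:320],(520,520),interpolation=cv2.INTER_CUBIC)
q=cv2.imread('pics/side0.png')
c2=cv2.resize(q[130:260,285:415],(520,520),interpolation=cv2.INTER_CUBIC)
cv2.imwrite('pics/crop0.png',cv2.resize(np.hstack([c1,c2]),(800,400)))
for n in('carton','column'):pass
# knob
k=box(205,165,300,212)
for v in range(186,214,3): print(v,[ (round(float(W[v,u,2])*1000)) for u in range(206,296,4)])
print(r.search_frame('top','knob_wing')[:2],r.search_frame('side','knob_wing')[:2])
```

```text
bench z [[0.125, 0.148, 0.002], [0.284, -0.093, 0.003], [0.703, -0.488, 0.005]]
carton 1152 ((520.9039306640625, 275.74786376953125), (66.79669189453125, 115.45181274414062), 78.987060546875) z 0.12735367133901948 [0.123162   0.13079489]
column 1316 ((582.7142944335938, -199.31149291992188), (84.49211120605469, 61.03944396972656), 26.5528564453125) z 0.17212762957835903 [0.16583941 0.17503231]
ledge 3689 ((564.3228149414062, 249.59024047851562), (200.57794189453125, 219.25076293945312), 88.69310760498047) z 0.0422093949675193 [0.03887948 0.04516262]
comb 997 ((544.0736694335938, 6.656732559204102), (69.96337890625, 202.99708557128906), 88.38749694824219) z 0.007545440234649536 [0.00416361 0.01285579]
jar 569 ((695.1060791015625, 23.53673553466797), (58.54944610595703, 58.200374603271484), 46.272220611572266) z 0.08689587725261294 [0.08233982 0.0902019 ]
186 [120, 111, 120, 120, 122, 116, 121, 120, 119, 118, 120, 118, 119, 118, 121, 118, 122, 120, 121, 115, 121, 99, 39]
189 [117, 108, 115, 116, 117, 115, 116, 118, 115, 116, 117, 115, 115, 117, 115, 118, 113, 115, 116, 109, 117, 98, 41]Traceback (most recent call last):
  File "<stdin>", line 21, in <module>
ValueError: cannot convert float NaN to integer
```

View pics/crop0.png

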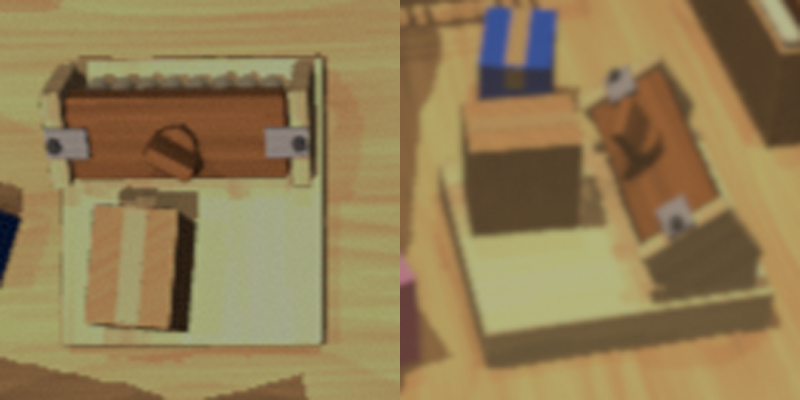

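Confirmed: the brown carton sits on the ledge, at crop left (135,265), with its taped long side towards the brush. Next I'll refine the poses.

```bash
cat > ref.py <<'E'
from h import *
def comp(m,seed):
    m=cv2.morphologyEx(m.astype(np.uint8),cv2.MORPH_OPEN,np.ones((3,3),np.uint8))
    n,l=cv2.connectedComponents(m); return l==l[seed[1],seed[0]]
def rect(W,m):
    pts=(W[m][:,:2]*1000).astype(np.float32); return cv2.minAreaRect(pts)
E
python3 - <<'E'
from ref import *
D={n:np.load(f'pics/{n}0.npy') for n in('top','side')}
Ws={n:cloud(n,cv2.medianBlur(D[n],3)) for n in D}
def show(n,seed,lo,hi,name):
    W=Ws[n];m=comp((W[...,2]>lo)&(W[...,2]<hi),seed);rc=rect(W,m);print(n,name,m.sum(),np.round(rc[0],1),np.round(rc[1],1),round(rc[2],1),'mean',np.round(np.median(W[m],0)*1000,1), 'pct mid',[np.round((np.percentile(W[m][:,i],1)+np.percentile(W[m][:,i],99))*500,1) for i in(0,1)])
show('top',(235,236),.112,.140,'carton');show('side',(325,170),.119,.14,'carton')
show('top',(460,190),.158,.19,'col');show('side',(437,322),.163,.19,'col')
show('top',(275,240),.034,.05,'ledge'); show('top',(350,155),.075,.1,'jar')
W=Ws['side'];print('bench side',np.round(W[400,250],3),np.round(W[300,200],3))
# brush plane
c=np.array([.595,.25]) 
P=np.concatenate([Ws['top'][(slice(160,215),slice(200,300))].reshape(-1,3),Ws['side'][140:230,340:410].reshape(-1,3)])
P=P[np.isfinite(P).all(1)]
best=None;rng=np.random.default_rng(0)
Q=P[(P[:,2]>.075)&(P[:,2]<.14)]
for _ in range(2000):
    a,b,e=Q[rng.choice(len(Q),3,False)];n=np.cross(b-a,e-a);l=np.linalg.norm(n)
    if l<1e-6: continue
    n/=l;n*=np.sign(n[2])
    if n[2]<.7 or n[2]>.95: continue
    k=(abs((Q-a)@n)<.003).sum()
    if best is None or k>best[0]: best=(k,n,a)
k,n,a=best;I=Q[abs((Q-a)@n)<.004];ce=I.mean(0);n=np.linalg.svd(I-ce)[2][2];n*=np.sign(n[2])
print('plane',k,np.round(n,3),'tilt',np.degrees(np.arccos(n[2])),'az',np.degrees(np.arctan2(-n[1],-n[0])),np.round(ce,4))
E
```

```text
top carton 1120 [507.5 278.9] [60.7 84.4] 84.8 mean [506.8 277.8 127.3] pct mid [np.float64(507.4), np.float64(278.3)]
side carton 667 [506.  278.3] [64.1 84.7] 83.4 mean [505.1 272.9 124.8] pct mid [np.float64(505.6), np.float64(277.1)]
top col 1302 [ 582.9 -199.6] [84.6 61.7] 26.7 mean [ 581.9 -197.7  172.2] pct mid [np.float64(581.9), np.float64(-197.5)]
side col 1742 [ 581.7 -200.5] [85.4 61. ] 26.8 mean [ 579.5 -203.8  169.5] pct mid [np.float64(581.0), np.float64(-202.2)]
top ledge 3379 [561.9 249.6] [200.2 214.3] 88.7 mean [521.3 218.   42.3] pct mid [np.float64(547.5), np.float64(248.5)]
top jar 560 [696.3  22.7] [56.3 59.3] 88.2 mean [694.6  23.7  87. ] pct mid [np.float64(695.3), np.float64(23.3)]
bench side [ 0.265 -0.178 -0.   ] [ 0.192  0.066 -0.002]
plane 2910 [-0.541  0.008  0.841] tilt 32.75758492308739 az -0.8189396464503695 [0.6008 0.2436 0.1082]
```

```bash
cat >> h.py <<'E'
def goto(p,yaw=None,o=None):
    """tool-frame shift + roll(8deg units) to reach world TCP p, with tool y at world yaw (deg, mod 180)"""
    o=o or r.get_obs(); q=o['eef_rot'];Rm=R.from_quat([q[1],q[2],q[3],q[0]]).as_matrix()
    s=Rm.T@(np.array(p)-o['eef_pos']); out=np.round(s,4).tolist()
    if yaw is not None:
        t=np.array([np.cos(np.radians(yaw)),np.sin(np.radians(yaw)),0]);t=Rm.T@t
        a=np.degrees(np.arctan2(t[2],t[1])); a=(a+90)%180-90
        out.append(round(a/8,3))
    return out
def st():
    o=r.get_obs();q=o['eef_rot'];Rm=R.from_quat([q[1],q[2],q[3],q[0]]).as_matrix()
    print('t',round(o['time'],2),'pos',np.round(o['eef_pos'],4),'x',np.round(Rm[:,0],3),'y',np.round(Rm[:,1],3),'yaw',round(np.degrees(np.arctan2(Rm[1,1],Rm[0,1])),1),'F',np.round(o['ft_force'],1),'T',np.round(o['ft_torque'],2),'w',round(o['gripper_width'],4),'q',np.round(o['joints'],2)); return o
E
python3 - <<'E'
from h import *
o=st(); print(goto([.505,.2785,.222],84.5)); print(goto([.505,.2785,.068],84.5))
W=cloud('top',np.load('pics/top0.npy'))
m=(W[...,2]>.1)&(W[...,1]>.33)
for y in np.arange(.34,.75,.04):
    print(round(y,2),[ (lambda s: int(1000*np.nanpercentile(s,95)) if len(s)>3 else -1)(W[...,2][(abs(W[...,1]-y)<.02)&(abs(W[...,0]-x)<.02)]) for x in np.arange(.2,.8,.04)])
E
```

```text
t 0.1 pos [0.2733 0.5616 0.2219] x [-0.001 -0.001 -1.   ] y [ 0.438  0.899 -0.001] yaw 64.1 F [-0.6  0.6  0.2] T [-0.03 -0.01  0.06] w 0.0881 q [-1.19  0.41 -0.01  1.6   0.01  1.13 -0.08]
[0.0001, -0.1532, 0.3322, np.float64(-2.556)]
[0.1541, -0.153, 0.3322, np.float64(-2.556)]
0.34 [5, 680, 6, 5, 27, 5, 41, 45, 45, 93, 121, 128, 46, 5, 101, 101]
0.38 [6, 685, 5, 33, 31, 5, 5, 5, 72, 87, 5, 5, 6, 6, 102, 93]
0.42 [5, 646, 641, 36, 5, 5, 5, 5, 89, 90, 5, 6, 5, 6, 101, 93]
0.46 [5, 346, 346, 38, 24, 5, 5, 5, 90, 90, 5, 6, 5, 5, 101, 94]
0.5 [348, 348, 391, 37, 7, 5, 5, 5, 85, 87, 5, 6, 6, 5, 102, 94]
0.54 [43, 461, 477, 459, 5, 5, 5, 5, 6, 6, 5, 5, 5, 6, 102, 94]
0.58 [5, 37, 344, 348, 6, 5, 169, 170, 170, 170, 5, 6, 5, 5, 102, 94]
0.62 [6, 5, 269, 348, 190, 190, 191, 191, 190, 191, 190, 190, 5, 5, 102, 95]
0.66 [-1, 5, 5, 5, 204, 204, 204, 205, 204, 205, 205, 204, 5, 5, 102, 103]
0.7 [4, 5, 5, 5, 205, 205, 204, 204, 205, 205, 205, 205, 6, 5, 5, 6]
0.74 [-1, 6, 5, 5, 204, 204, 205, 204, 204, 205, 205, 204, 5, 6, 6, 6]
```

Request:
{"name": "servo_tool", "arguments": {"rows": [[0,-0.015,0.033,-0.3],[0,-0.038,0.083,-0.64],[0,-0.061,0.133,-1.0],[0,-0.084,0.183,-1.4],[0,-0.107,0.233,-1.8],[0,-0.13,0.283,-2.2],[0,-0.146,0.317,-2.45],[0,-0.153,0.332,-2.556],[0,-0.153,0.332,-2.556],[0,-0.153,0.332,-2.556]], "fingers": 1}}

```text
time: 1.35
eef_pos: [0.504, 0.2798, 0.2219]
eef_rot: [0.706, 0.033, 0.707, -0.034]
ft_force: [-1.3, -0.3, -0.3]
gripper_width: 0.0879
```

Run:
```python
from h import *
st();print(goto([.505,.2785,.068],84.5))
cap('side','side1')
```

```text
t 1.35 pos [0.504  0.2798 0.2219] x [-0.001 -0.001 -1.   ] y [ 0.095  0.995 -0.001] yaw 84.6 F [-1.3 -0.3 -0.3] T [ 0.05  0.01 -0.02] w 0.0879 q [-0.63  0.33  0.05  1.72 -0.02  1.09  0.9 ]
[0.1539, -0.001, 0.0013, np.float64(0.007)]
```

View pics/side1.png

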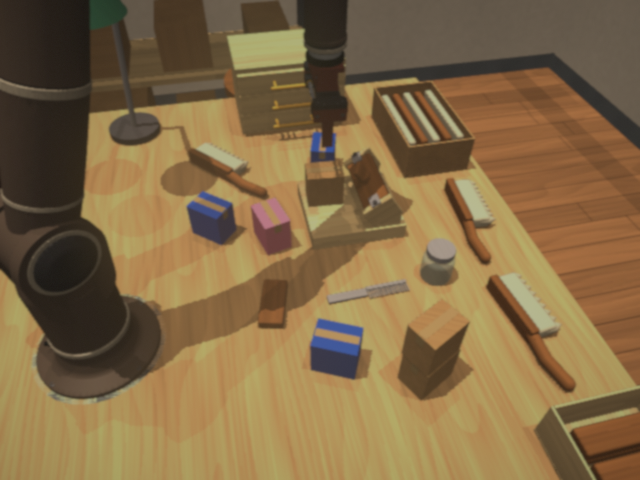

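The gripper hangs centred over the carton, with the fingers at about (327,130). Descending.

Request:
{"name": "servo_tool", "arguments": {"rows": [[0.03,-0.001,0.001,0],[0.06,-0.001,0.001,0],[0.09,-0.001,0.001,0],[0.12,-0.001,0.001,0],[0.142,-0.001,0.001,0],[0.154,-0.001,0.001,0],[0.154,-0.001,0.001,0],[0.154,-0.001,0.001,0]]}}

```text
time: 2.4
eef_pos: [0.5051, 0.2793, 0.0689]
eef_rot: [0.706, 0.033, 0.706, -0.033]
ft_force: [0.4, 0.2, 0.5]
gripper_width: 0.0879
```

Request:
{"name": "servo_tool", "arguments": {"rows": [[0,0,0,0],[0,0,0,0],[0,0,0,0],[0,0,0,0],[0,0,0,0],[0,0,0,0],[0,0,0,0],[0,0,0,0]], "fingers": -1}}

```text
time: 3.4
eef_pos: [0.5052, 0.2789, 0.0691]
eef_rot: [0.706, 0.033, 0.706, -0.034]
ft_force: [-0.8, -2.7, 5.4]
gripper_width: 0.0598
```

Request:
{"name": "servo_tool", "arguments": {"rows": [[-0.02,0,0,0],[-0.05,0,0,0],[-0.09,0,0,0],[-0.13,0,0,0],[-0.17,0,0,0],[-0.2,0,0,0],[-0.21,0,0,0],[-0.21,0,0,0]]}}

```text
time: 4.4
eef_pos: [0.5049, 0.2792, 0.2785]
eef_rot: [0.706, 0.033, 0.706, -0.034]
ft_force: [-0.6, -0.1, -4.0]
gripper_width: 0.0599
```

Run:
```python
from ref import *
st()
p,d=cap('side','side2');p,d=cap('top','top2')
```

```text
t 4.4 pos [0.5049 0.2792 0.2785] x [-0.    -0.001 -1.   ] y [ 0.094  0.996 -0.001] yaw 84.6 F [-0.6 -0.1 -4. ] T [ 0.04 -0.04  0.02] w 0.0599 q [-0.64  0.29  0.06  1.64 -0.02  1.21  0.9 ]
```

View pics/side2.png

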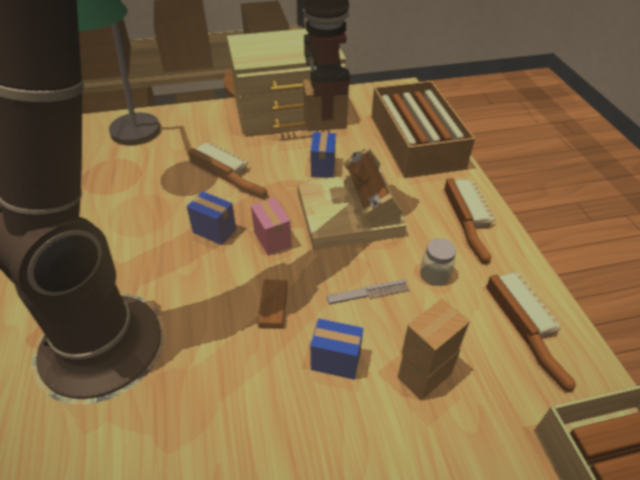

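Carton held: it shows at (327,105) and the ledge is empty. Moving over the column.

Run:
```python
from ref import *
print(goto([.5808,-.2008,.2785],116.7))
W=cloud('top',cv2.medianBlur(np.load('pics/top2.npy'),3))
m=comp((W[...,2]>.158)&(W[...,2]<.19),(460,190));rc=rect(W,m);print(rc)
```

```text
[-0.0003, -0.4702, 0.1211, np.float64(-4.013)]
((583.029541015625, -200.03363037109375), (84.52332305908203, 61.5810546875), 26.275794982910156)
```

Request:
{"name": "servo_tool", "arguments": {"rows": [[0,-0.015,0.004,-0.15],[0,-0.045,0.012,-0.4],[0,-0.085,0.022,-0.7],[0,-0.125,0.032,-1.05],[0,-0.165,0.043,-1.4],[0,-0.205,0.053,-1.75],[0,-0.245,0.063,-2.1],[0,-0.285,0.073,-2.45],[0,-0.325,0.084,-2.8],[0,-0.365,0.094,-3.15],[0,-0.405,0.104,-3.5],[0,-0.44,0.113,-3.8],[0,-0.462,0.119,-3.95],[0,-0.47,0.121,-4.0],[0,-0.47,0.121,-4.0],[0,-0.47,0.121,-4.0]]}}

```text
time: 6.5
eef_pos: [0.5808, -0.1989, 0.2778]
eef_rot: [0.687, -0.163, 0.689, 0.163]
ft_force: [-0.7, -0.2, -3.8]
gripper_width: 0.0598
```

Run:
```python
from ref import *
st(); print(goto([.5808,-.2008,.2785],116.7));print(goto([.5808,-.2008,.201],116.7))
p,d=cap('side','side3');p,d=cap('top','top3')
W=cloud('side',cv2.medianBlur(np.load('pics/side3.npy'),3))
m=(W[...,2]>.24)&(W[...,2]<.275)&(W[...,1]<-.1)&(W[...,0]>.5)
print(m.sum())
```

```text
t 6.5 pos [ 0.5808 -0.1989  0.2778] x [-0.003 -0.001 -1.   ] y [-0.449  0.894  0.   ] yaw 116.7 F [-0.7 -0.2 -3.8] T [ 0.07  0.04 -0.  ] w 0.0598 q [ 0.08  0.35  0.24  1.56 -0.08  1.24  2.36]
[-0.0007, -0.0017, -0.0008, np.float64(-0.002)]
[0.0768, -0.0017, -0.0006, np.float64(-0.002)]
605
```

View pics/side3.png

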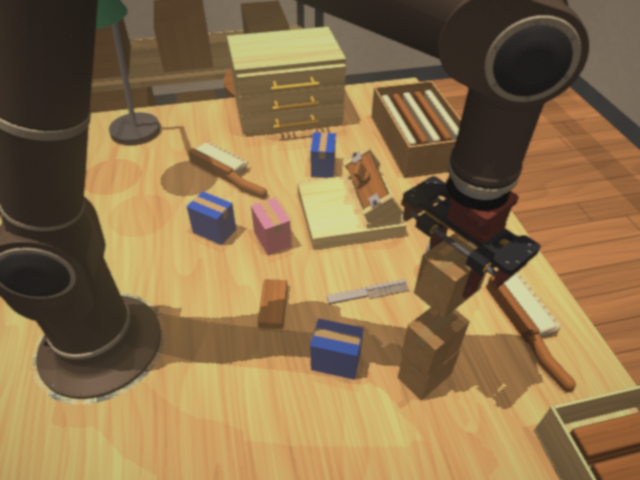

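View pics/top3.png

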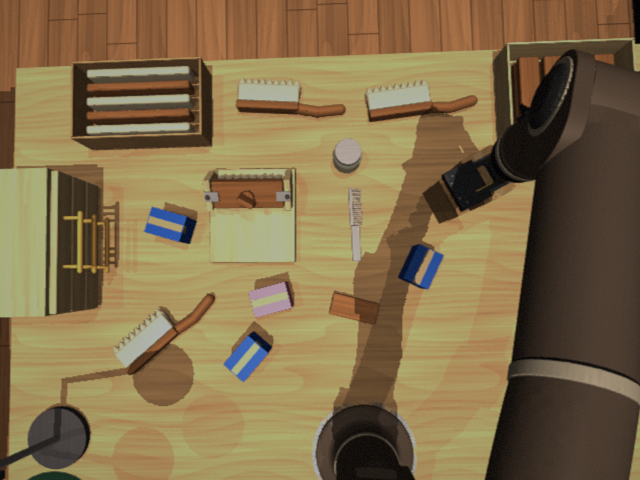

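The held carton hangs at side (443,280), directly over the column at (433,345) and aligned with it. Lowering.

Request:
{"name": "servo_tool", "arguments": {"rows": [[0.01,-0.001,-0.001,0],[0.025,-0.002,-0.001,0],[0.04,-0.002,-0.001,0],[0.055,-0.002,-0.001,0],[0.066,-0.002,-0.001,0],[0.071,-0.002,-0.001,0],[0.073,-0.002,-0.001,0],[0.073,-0.002,-0.001,0]]}}

```text
time: 7.6
eef_pos: [0.5809, -0.2016, 0.2054]
eef_rot: [0.687, -0.164, 0.689, 0.163]
ft_force: [0.1, -0.3, -3.5]
gripper_width: 0.0596
```

Run:
```python
from ref import *
st(); print(goto([.5808,-.2008,.199],116.7))
p,d=cap('side','side4');cv2.imwrite('pics/side4c.png',cv2.resize(p[200:420,340:560,::-1],(660,660))[:600])
```

```text
t 7.6 pos [ 0.5809 -0.2016  0.2054] x [-0.002 -0.002 -1.   ] y [-0.449  0.893 -0.001] yaw 116.7 F [ 0.1 -0.3 -3.5] T [0.1  0.02 0.03] w 0.0596 q [ 0.09  0.41  0.23  1.65 -0.1   1.09  2.38]
[0.0064, 0.0008, 0.0003, np.float64(-0.002)]
```

View pics/side4c.png

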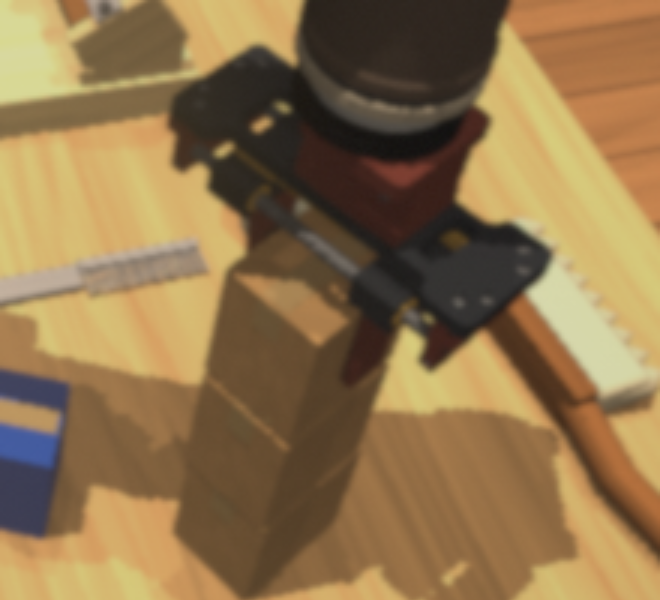

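The held carton is about 6 mm above the column, with its edges in line in the crop (205,385 to 290,450). Creeping down until contact.

Request:
{"name": "servo_tool", "arguments": {"rows": [[0.002,0.001,0,0],[0.004,0.001,0,0],[0.005,0.001,0,0],[0.006,0.001,0,0],[0.006,0.001,0,0]]}}

```text
time: 8.28
eef_pos: [0.5805, -0.2007, 0.1995]
eef_rot: [0.687, -0.164, 0.689, 0.163]
ft_force: [0.1, 0.5, -2.9]
gripper_width: 0.0596
```

Request:
{"name": "servo_tool", "arguments": {"rows": [[0.001,0,0,0],[0.002,0,0,0],[0.002,0,0,0]]}}

```text
time: 8.65
eef_pos: [0.5807, -0.2008, 0.1992]
eef_rot: [0.688, -0.164, 0.688, 0.163]
ft_force: [-4.0, 1.8, 8.0]
gripper_width: 0.0598
```

Request:
{"name": "servo_tool", "arguments": {"rows": [[-0.0005,0,0,0],[-0.0005,0,0,0],[-0.0005,0,0,0],[-0.0005,0,0,0],[-0.0005,0,0,0]], "fingers": 1}}

```text
time: 9.28
eef_pos: [0.5807, -0.2008, 0.1995]
eef_rot: [0.688, -0.164, 0.688, 0.163]
ft_force: [0.4, 0.1, 0.4]
gripper_width: 0.088
```

Request:
{"name": "servo_tool", "arguments": {"rows": [[-0.01,0,0,0],[-0.03,0,0,0],[-0.06,0,0,0],[-0.09,0,0,0],[-0.12,0,0,0],[-0.14,0,0,0],[-0.14,0,0,0]]}}

```text
time: 10.15
eef_pos: [0.5814, -0.2009, 0.3417]
eef_rot: [0.689, -0.164, 0.687, 0.162]
ft_force: [-0.1, -0.0, 0.4]
gripper_width: 0.0881
```

Run:
```python
from ref import *
st(); 
p,d=cap('side','side5');cv2.imwrite('pics/side5c.png',cv2.resize(p[200:420,340:560,::-1],(660,660))[:600])
W=cloud('side',cv2.medianBlur(d,3))
m=(W[...,2]>.243)&(W[...,2]<.27)&(abs(W[...,0]-.58)<.08)&(abs(W[...,1]+.2)<.08)
print(rect(W,m),m.sum())
```

```text
t 10.15 pos [ 0.5814 -0.2009  0.3417] x [ 0.003 -0.002 -1.   ] y [-0.449  0.894 -0.003] yaw 116.7 F [-0.1 -0.   0.4] T [-0.02  0.03  0.03] w 0.0881 q [ 0.07  0.32  0.24  1.46 -0.08  1.36  2.36]
((581.168701171875, -199.75123596191406), (85.61759948730469, 60.786354064941406), 26.506025314331055) 2060
```

View pics/side5c.png

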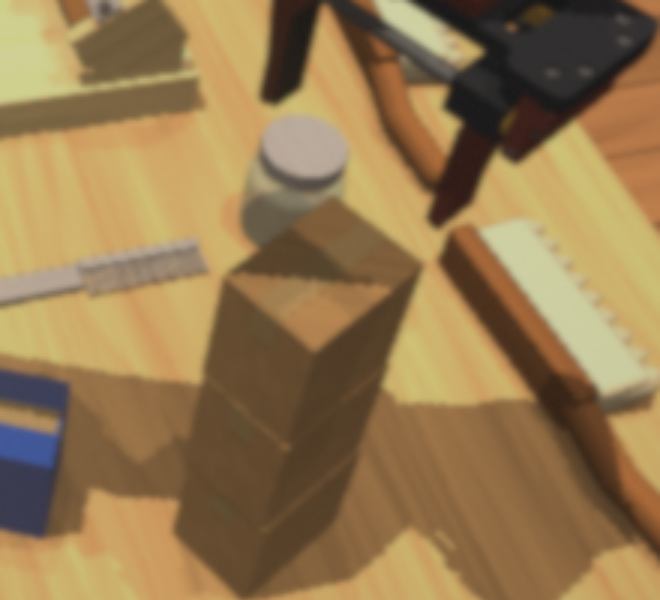

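The three cartons stand flush: the top is at (581,-200) mm, yaw 26.5°. A move row can only turn about the tool's own x, so the tool's tilt can't be commanded directly. I'll test in free air, high up, whether a near-limit pose makes the arm give up tilt. The tilt should then carry over into the next call.

Run:
```python
from h import *
print(goto([.6,0,.5],90))
```

```text
[-0.1602, 0.1704, 0.1072, np.float64(3.334)]
```

Request:
{"name": "servo_tool", "arguments": {"rows": [[-0.02,0.0,0.0,0.3],[-0.05,0.03,0.02,0.8],[-0.08,0.07,0.045,1.4],[-0.11,0.11,0.07,2.0],[-0.14,0.145,0.09,2.6],[-0.155,0.165,0.1,3.1],[-0.16,0.17,0.107,3.334],[-0.16,0.17,0.107,3.334]]}}

```text
time: 11.2
eef_pos: [0.6002, 0.0004, 0.4987]
eef_rot: [0.707, -0.001, 0.707, 0.0]
ft_force: [0.2, -0.8, 0.8]
gripper_width: 0.0878
```

Request:
{"name": "servo_tool", "arguments": {"rows": [[-0.04,0,0,0],[-0.08,0,0,0],[-0.12,0,0,0],[-0.16,0,0,0],[-0.2,0,0,0],[-0.24,0,0,0],[-0.28,0,0,0],[-0.32,0,0,0],[-0.34,0,0,0],[-0.34,0,0,0]]}}

```text
time: 12.45
eef_pos: [0.5517, 0.0067, 0.6328]
eef_rot: [0.749, 0.001, 0.662, 0.001]
ft_force: [0.6, 0.3, 0.3]
gripper_width: 0.0876
```

Run:
```python
from h import *
st()
```

```text
t 12.45 pos [0.5517 0.0067 0.6328] x [ 0.122  0.004 -0.992] y [0.    1.    0.004] yaw 90.0 F [0.6 0.3 0.3] T [0.05 0.14 0.01] w 0.0876 q [-0.65  0.18  0.73  1.03 -0.14  1.85  1.59]
```

The tilt works: that move gave 7° outwards, in the direction needed, and the next call will start from it. Repeating.

Request:
{"name": "servo_tool", "arguments": {"rows": [[-0.05,0,0.02,0],[-0.1,0,0.05,0],[-0.15,0,0.08,0],[-0.2,0,0.1,0],[-0.25,0,0.1,0],[-0.3,0,0.1,0],[-0.3,0,0.1,0],[-0.3,0,0.1,0]]}}

```text
time: 13.45
eef_pos: [0.5732, 0.0065, 0.6722]
eef_rot: [0.777, 0.002, 0.63, 0.002]
ft_force: [0.6, 0.8, 0.2]
gripper_width: 0.0877
```

Run:
```python
from h import *
st()
```

```text
t 13.45 pos [0.5732 0.0065 0.6722] x [ 0.207  0.005 -0.978] y [-0.     1.     0.005] yaw 90.0 F [0.6 0.8 0.2] T [0.05 0.16 0.01] w 0.0877 q [-0.44  0.18  0.47  0.92 -0.09  1.85  1.55]
```

Request:
{"name": "servo_tool", "arguments": {"rows": [[-0.06,0,0.01,0],[-0.12,0,0.03,0],[-0.18,0,0.05,0],[-0.24,0,0.08,0],[-0.3,0,0.1,0],[-0.4,0,0.12,0],[-0.5,0,0.15,0],[-0.6,0,0.15,0]]}}

```text
time: 14.45
eef_pos: [0.5618, 0.0049, 0.716]
eef_rot: [0.803, 0.003, 0.596, 0.002]
ft_force: [-0.0, -0.8, -0.3]
gripper_width: 0.0883
```

Request:
{"name": "servo_tool", "arguments": {"rows": [[-0.06,0,0.01,0],[-0.12,0,0.03,0],[-0.18,0,0.05,0],[-0.24,0,0.08,0],[-0.3,0,0.1,0],[-0.4,0,0.12,0]]}}

```text
time: 15.2
eef_pos: [0.5471, 0.0033, 0.7591]
eef_rot: [0.827, 0.003, 0.562, 0.002]
ft_force: [0.6, 0.1, -0.1]
gripper_width: 0.0878
```

Run:
```python
from h import *
st()
```

```text
t 15.2 pos [0.5471 0.0033 0.7591] x [ 0.367  0.007 -0.93 ] y [-0.     1.     0.008] yaw 90.0 F [ 0.6  0.1 -0.1] T [-0.02  0.37  0.01] w 0.0878 q [-0.74  0.1   0.77  0.84 -0.08  1.85  1.55]
```

Request:
{"name": "servo_tool", "arguments": {"rows": [[-0.06,0,0.01,0],[-0.12,0,0.03,0],[-0.18,0,0.05,0],[-0.24,0,0.08,0],[-0.3,0,0.1,0],[-0.4,0,0.12,0]]}}

```text
time: 15.95
eef_pos: [0.5322, 0.0002, 0.8032]
eef_rot: [0.851, 0.004, 0.526, 0.003]
ft_force: [0.3, -0.6, 0.5]
gripper_width: 0.0878
```

Request:
{"name": "servo_tool", "arguments": {"rows": [[-0.06,0,0.01,0],[-0.12,0,0.03,0],[-0.18,0,0.05,0],[-0.24,0,0.08,0],[-0.3,0,0.1,0],[-0.4,0,0.12,0]]}}

```text
time: 16.7
eef_pos: [0.5027, -0.0076, 0.8436]
eef_rot: [0.872, 0.006, 0.49, 0.005]
ft_force: [0.0, -0.1, 0.6]
gripper_width: 0.0877
```

Run:
```python
from h import *
st()
```

```text
t 16.7 pos [ 0.5027 -0.0076  0.8436] x [ 0.519  0.015 -0.855] y [-0.004  1.     0.016] yaw 90.2 F [ 0.  -0.1  0.6] T [0.05 0.49 0.01] w 0.0877 q [-0.28  0.    0.17  0.74  0.04  1.85  1.48]
```

Request:
{"name": "servo_tool", "arguments": {"rows": [[-0.04,0,0.01,0],[-0.06,0,0.02,0],[-0.07,0,0.02,0]]}}

```text
time: 17.08
eef_pos: [0.4839, -0.0108, 0.8719]
eef_rot: [0.885, 0.008, 0.465, 0.006]
ft_force: [-0.4, 0.1, -0.2]
gripper_width: 0.088
```

Run:
```python
from h import *
st(); cap('side','side6');p,d=cap('top','top6'); cv2.imwrite('pics/top6c.png',cv2.resize(p[150:270,195:315,::-1],(600,600),interpolation=cv2.INTER_CUBIC))
```

```text
t 17.07 pos [ 0.4839 -0.0108  0.8719] x [ 0.567  0.019 -0.823] y [-0.004  1.     0.02 ] yaw 90.2 F [-0.4  0.1 -0.2] T [0.05 0.52 0.  ] w 0.088 q [ 0.15 -0.01 -0.25  0.69  0.04  1.85  1.49]
```

View pics/top6c.png

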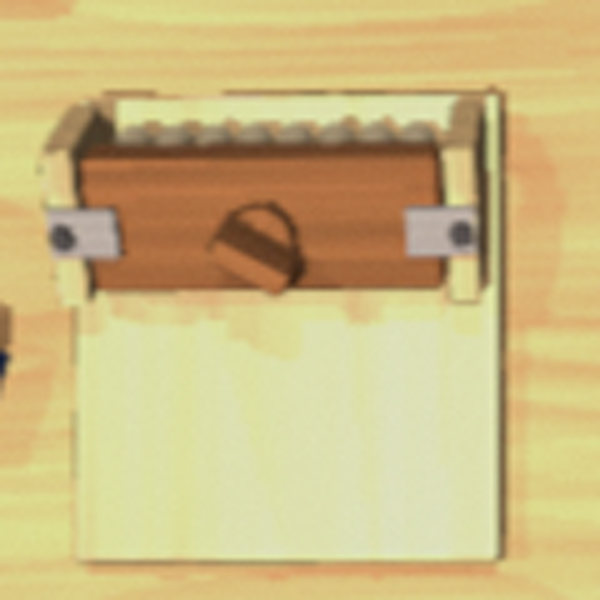

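View pics/side6.png

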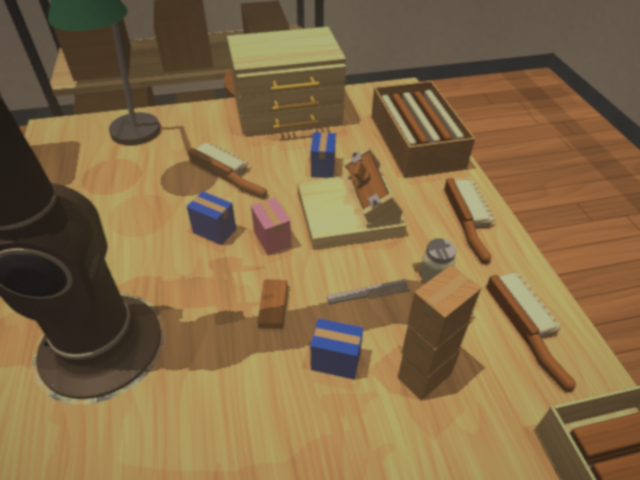

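Tilt is now 34.6°, which is close enough to 33°. The top crop shows the wing's outer end from (220,235) to (290,275). It slants clockwise, so the knob is at about +0.6. Measuring the axis point and the angle.

```bash
cat > knob.py <<'E'
from ref import *
s,c=np.sin(np.radians(33)),np.cos(np.radians(33));a=np.radians(-1)
J=np.array([[np.cos(a),-np.sin(a),0],[np.sin(a),np.cos(a),0],[0,0,1]])
n=J@[-s,0,c];u=J@[c,0,s];v=J@[0,1,0]   # out, upslope, across
K=np.stack([u,v,n])                     # world->knob axes (rows)
def run(D,c0=np.array([.597,.249,.105])):
  for name in D:
    W=cloud(name,D[name]);P=W.reshape(-1,3);P=P[np.isfinite(P).all(1)]
    L=(P-c0)@K.T*1000
    k=(abs(L[:,0])<32)&(abs(L[:,1])<79)
    b=L[k&(abs(L[:,2])<8)&(np.hypot(L[:,0],L[:,1])>28)&(abs(L[:,1])<55)]
    off=np.median(b[:,2]); 
    w=L[k&(np.hypot(L[:,0],L[:,1])<32)&(L[:,2]-off>24)]
    t=w[abs(w[:,2]-off-np.percentile(w[:,2]-off,85))<6]
    print(name,'back off',off.round(1),'extent u',np.percentile(b[:,0],[1,99]).round(1),'wing n',len(w),'h pct',np.percentile(w[:,2]-off,[5,50,85,97]).round(1))
    rc=cv2.minAreaRect(t[:,:2].astype(np.float32));print('  top',len(t),'ctr',t.mean(0).round(1),'rect',np.round(rc[0],1),np.round(rc[1],1),round(rc[2],1))
    e=np.linalg.svd(t[:,:2]-t[:,:2].mean(0))[2][0];print('  width dir ang from v (clockwise+) rad',round(float(np.arctan(e[0]/e[1])),2))
E
python3 - <<'E'
from knob import *
run({n:np.load(f'pics/{n}{i}.npy') for n,i in(('top',6),('side',6))})
# board outline from top: edges at z~.04
W=cloud('top',np.load('pics/top6.npy'));m=comp((W[...,2]>.03)&(W[...,2]<.052),(260,240));print(rect(W,m))
Z=W[(W[...,2]>.035)&(abs(W[...,0]-.55)<.3)&(abs(W[...,1]-.25)<.14)]; print(np.percentile(Z[:,0],[.5,99.5]),np.percentile(Z[:,1],[.5,99.5]))
E
```

```text
top back off 1.1 extent u [-27.   31.7] wing n 152 h pct [26.5 43.3 47.  48.8]
  top 98 ctr [ 4.4 -1.2 46.3] rect [ 3.7 -1. ] [34.6 12.4] 58.5
  width dir ang from v (clockwise+) rad 0.56
side back off -0.6 extent u [-30.7  31.6] wing n 146 h pct [26.5 40.1 46.1 48. ]
  top 73 ctr [ 1.  -4.1 44.1] rect [ 0.4 -2.7] [37.6 13.5] 60.4
  width dir ang from v (clockwise+) rad 0.56
((528.7089233398438, 249.8485107421875), (199.64163208007812, 147.64974975585938), 88.59143829345703)
[0.2534188 0.846366 ] [0.14368406 0.38743478]
```

```bash
cat >> knob.py <<'E'
A=np.array([.597,.249,.105])+.002*u-.0019*v+.0003*n
def kgo(out,theta=None,A=A):
    o=r.get_obs();q=o['eef_rot'];Rm=R.from_quat([q[1],q[2],q[3],q[0]]).as_matrix()
    d=Rm.T@(A+out*n-o['eef_pos']);x=Rm[:,0]
    print('shift',d.round(4),'axis err deg',np.degrees(np.arccos(-x@n)).round(2),'tip out/u/v mm',((K@(o['eef_pos']-A))*1000).round(1))
    ty=K@Rm[:,1];print('tool y ang: theta equiv (clockwise from t=u):',np.degrees(np.arctan2(-ty[1],ty[0])).round(1))
    if theta is not None:
        t=Rm.T@(np.cos(theta)*u-np.sin(theta)*v);ang=np.degrees(np.arctan2(t[2],t[1]));print('roll deg',ang.round(1),'or',(ang-180).round(1),'units',(ang/8).round(3),((ang-180)/8).round(3))
E
python3 - <<'E'
from knob import *
st();kgo(.15,.56)
E
```

```text
t 17.18 pos [ 0.4834 -0.0112  0.8723] x [ 0.568  0.018 -0.823] y [-0.003  1.     0.02 ] yaw 90.2 F [0.2 0.1 0.6] T [-0.02  0.61  0.  ] w 0.0878 q [ 0.15 -0.01 -0.25  0.69  0.04  1.85  1.49]
shift [ 0.5505  0.2469 -0.3382] axis err deg 2.25 tip out/u/v mm [ 324.4 -260.3  702.6]
tool y ang: theta equiv (clockwise from t=u): -90.4
roll deg 122.4 or -57.6 units 15.305 -7.195
```

Request:
{"name": "servo_tool", "arguments": {"rows": [[0.01,0.005,-0.006,-0.1],[0.04,0.018,-0.025,-0.4],[0.08,0.036,-0.05,-0.9],[0.12,0.054,-0.074,-1.4],[0.165,0.074,-0.101,-2.0],[0.21,0.094,-0.129,-2.6],[0.255,0.114,-0.157,-3.2],[0.3,0.135,-0.184,-3.8],[0.345,0.155,-0.212,-4.4],[0.39,0.175,-0.24,-5.0],[0.435,0.195,-0.267,-5.6],[0.475,0.213,-0.292,-6.2],[0.51,0.229,-0.313,-6.7],[0.535,0.24,-0.329,-7.0],[0.55,0.247,-0.338,-7.195],[0.55,0.247,-0.338,-7.195],[0.55,0.247,-0.338,-7.195]], "fingers": 0}}

```text
time: 19.3
eef_pos: [0.5168, 0.2485, 0.233]
eef_rot: [0.78, -0.419, 0.405, 0.229]
ft_force: [1.3, 1.0, 0.7]
gripper_width: 0.0436
```

Run:
```python
from knob import *
st();kgo(.06,.56);kgo(.018,.56); cap('side','side7')
```

```text
t 19.3 pos [0.5168 0.2485 0.233 ] x [ 0.568  0.018 -0.823] y [-0.696  0.544 -0.468] yaw 142.0 F [1.3 1.  0.7] T [0.08 0.59 0.08] w 0.0436 q [-0.09  0.14 -0.74  2.14  0.93  0.64  1.07]
shift [ 0.0907  0.0012 -0.0037] axis err deg 2.25 tip out/u/v mm [  0.4  -0.  150.7]
tool y ang: theta equiv (clockwise from t=u): -147.9
roll deg 180.0 or -0.0 units 22.497 -0.003
shift [ 0.1326  0.0015 -0.0053] axis err deg 2.25 tip out/u/v mm [  0.4  -0.  150.7]
tool y ang: theta equiv (clockwise from t=u): -147.9
roll deg 180.0 or -0.0 units 22.497 -0.003
```

View pics/side7.png

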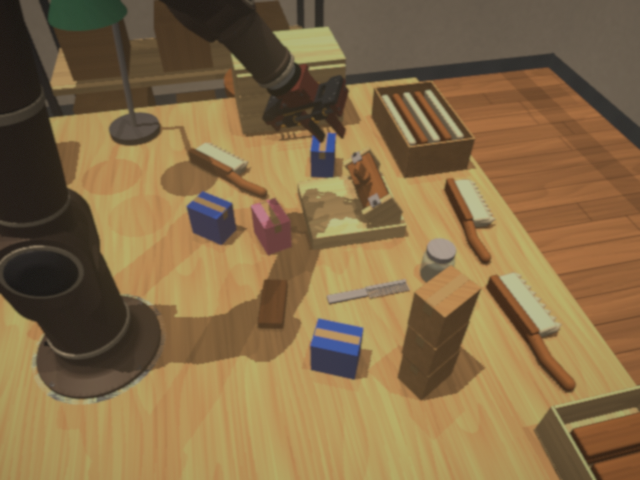

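The tool is on the axis line 150 mm out. The fingers are at (325,125) and aim down the tilted axis at the knob at (362,172). Closing in.

Request:
{"name": "servo_tool", "arguments": {"rows": [[0.02,0,-0.001,0],[0.045,0.001,-0.002,0],[0.07,0.001,-0.003,0],[0.085,0.001,-0.004,0],[0.09,0.001,-0.004,0],[0.09,0.001,-0.004,0]]}}

```text
time: 20.1
eef_pos: [0.5659, 0.2471, 0.1584]
eef_rot: [0.78, -0.419, 0.404, 0.228]
ft_force: [-0.1, 0.5, 0.4]
gripper_width: 0.0442
```

Run:
```python
from knob import *
st();kgo(.018,.56); p,d=cap('side','side8');q,d=cap('top','top8')
a=cv2.resize(p[80:220,280:420,::-1],(400,400),interpolation=cv2.INTER_CUBIC);b=cv2.resize(q[150:270,190:310,::-1],(400,400),interpolation=cv2.INTER_CUBIC);cv2.imwrite('pics/c8.png',np.hstack([a,b]))
```

```text
t 20.1 pos [0.5659 0.2471 0.1584] x [ 0.569  0.018 -0.822] y [-0.695  0.545 -0.469] yaw 141.9 F [-0.1  0.5  0.4] T [0.06 0.55 0.05] w 0.0442 q [-0.15  0.33 -0.64  2.14  1.26  0.6   0.81]
shift [ 0.0433  0.0016 -0.0018] axis err deg 2.31 tip out/u/v mm [ 1.1 -0.5 61.4]
tool y ang: theta equiv (clockwise from t=u): -147.8
roll deg 179.9 or -0.1 units 22.49 -0.01
```

View pics/c8.png

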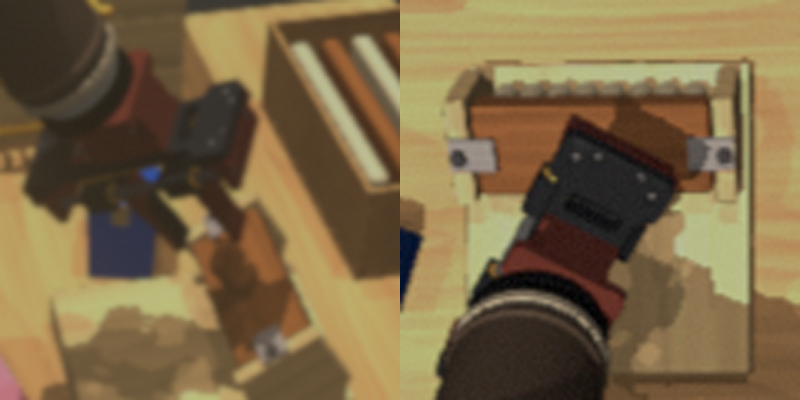

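Both fingers straddle the knob, with the tips at left-crop (185,245) and (245,230). Advancing along the axis.

Request:
{"name": "servo_tool", "arguments": {"rows": [[0.008,0.001,-0.001,0],[0.018,0.001,-0.001,0],[0.028,0.0015,-0.002,0],[0.036,0.0015,-0.002,0],[0.041,0.0015,-0.002,0],[0.041,0.0015,-0.002,0]]}}

```text
time: 20.95
eef_pos: [0.5872, 0.2473, 0.1231]
eef_rot: [0.78, -0.419, 0.404, 0.229]
ft_force: [0.5, 0.9, 0.2]
gripper_width: 0.0441
```

Run:
```python
from knob import *
st();kgo(.018,.56); p,d=cap('side','side9')
a=cv2.resize(p[110:210,310:410,::-1],(500,500),interpolation=cv2.INTER_CUBIC);cv2.imwrite('pics/c9.png',a)
```

```text
t 20.95 pos [0.5872 0.2473 0.1231] x [ 0.569  0.018 -0.822] y [-0.695  0.545 -0.469] yaw 141.9 F [0.5 0.9 0.2] T [ 0.08  0.55 -0.  ] w 0.0441 q [-0.18  0.42 -0.6   2.13  1.4   0.58  0.69]
shift [ 0.0022 -0.0002  0.0001] axis err deg 2.31 tip out/u/v mm [-0.3  0.  20.2]
tool y ang: theta equiv (clockwise from t=u): -147.8
roll deg 179.9 or -0.1 units 22.492 -0.008
```

View pics/c9.png

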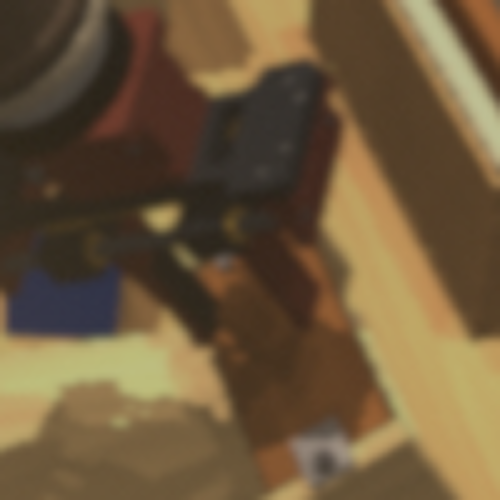

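The wing, at crop (240,310), stands between the fingers at (185,310) and (300,300). Closing.

Request:
{"name": "servo_tool", "arguments": {"rows": [[0.001,0,0,0],[0.001,0,0,0],[0.001,0,0,0],[0.001,0,0,0],[0.001,0,0,0],[0.001,0,0,0]], "fingers": -1}}

```text
time: 21.75
eef_pos: [0.587, 0.2481, 0.1222]
eef_rot: [0.78, -0.419, 0.404, 0.229]
ft_force: [-4.2, 2.7, -1.6]
gripper_width: 0.0116
```

Run:
```python
from knob import *
o=st();kgo(.018,.56);print('axial F',o['ft_force']@n)
```

```text
t 21.75 pos [0.587  0.2481 0.1222] x [ 0.568  0.02  -0.823] y [-0.696  0.544 -0.468] yaw 142.0 F [-4.2  2.7 -1.6] T [0.62 1.65 0.41] w 0.0116 q [-0.18  0.42 -0.6   2.13  1.41  0.58  0.69]
shift [ 0.0016 -0.0012 -0.0002] axis err deg 2.33 tip out/u/v mm [-1.   0.8 19.6]
tool y ang: theta equiv (clockwise from t=u): -147.9
roll deg 180.0 or -0.0 units 22.497 -0.003
axial F 0.9933920669031104
```

Gripped at 11.6 mm, which matches the wing. Now pressing along the axis to find the stiffness.

Request:
{"name": "servo_tool", "arguments": {"rows": [[0.001,0,0,0],[0.003,0,0,0],[0.004,0,0,0],[0.005,0,0,0],[0.005,0,0,0]]}}

```text
time: 22.38
eef_pos: [0.5887, 0.2488, 0.1203]
eef_rot: [0.781, -0.42, 0.403, 0.229]
ft_force: [-27.7, -6.9, 28.9]
gripper_width: 0.0118
```

Run:
```python
from knob import *
o=st();kgo(.018,.56);print('axial F',o['ft_force']@n)
```

```text
t 22.38 pos [0.5887 0.2488 0.1203] x [ 0.571  0.02  -0.821] y [-0.696  0.543 -0.47 ] yaw 142.0 F [-27.7  -6.9  28.9] T [-0.69  2.27 -0.54] w 0.0118 q [-0.18  0.43 -0.59  2.13  1.42  0.58  0.68]
shift [-0.001  -0.0013 -0.001 ] axis err deg 2.46 tip out/u/v mm [-0.6  1.5 17. ]
tool y ang: theta equiv (clockwise from t=u): -147.9
roll deg -179.9 or -359.9 units -22.493 -44.993
axial F 39.18813276522539
```

Axial stiffness is about 16 N/mm and the knob has bottomed its 1 mm of give. I'll lead by about 1.2 mm (roughly 18 N), follow the 1.27 mm/rad feed, and turn clockwise (+ roll).

Request:
{"name": "servo_tool", "arguments": {"rows": [[0.0012,0,0,0.3],[0.0013,0,0,0.9],[0.0014,0,0,1.6],[0.0016,0,0,2.3],[0.0017,0,0,3.0],[0.0018,0,0,3.0]]}}

```text
time: 23.12
eef_pos: [0.5894, 0.2482, 0.1203]
eef_rot: [0.851, -0.248, 0.441, 0.139]
ft_force: [-19.2, -4.5, 19.5]
gripper_width: 0.0119
```

Run:
```python
from knob import *
o=st();kgo(.018);print('axial F',o['ft_force']@n)
```

```text
t 23.12 pos [0.5894 0.2482 0.1203] x [ 0.573  0.018 -0.82 ] y [-0.456  0.838 -0.3  ] yaw 118.5 F [-19.2  -4.5  19.5] T [-0.93  1.59 -0.72] w 0.0119 q [-0.19  0.43 -0.58  2.13  1.42  0.58  0.26]
shift [-0.0014 -0.0008 -0.0005] axis err deg 2.5 tip out/u/v mm [-0.   1.  16.6]
tool y ang: theta equiv (clockwise from t=u): -123.9
axial F 26.809031727487287
```

Request:
{"name": "servo_tool", "arguments": {"rows": [[0.0011,0,0,0.3],[0.0012,0,0,0.9],[0.0013,0,0,1.6],[0.0015,0,0,2.3],[0.0016,0,0,3.0],[0.0017,0,0,3.7],[0.0018,0,0,4.4],[0.0019,0,0,5.0],[0.0019,0,0,5.0]]}}

```text
time: 24.25
eef_pos: [0.5901, 0.2472, 0.1196]
eef_rot: [0.885, 0.058, 0.461, -0.021]
ft_force: [-15.5, -3.7, 14.7]
gripper_width: 0.0121
```

Run:
```python
from knob import *
o=st();kgo(.018);print('axial F',o['ft_force']@n)
```

```text
t 24.25 pos [0.5901 0.2472 0.1196] x [ 0.574  0.015 -0.819] y [0.091 0.992 0.083] yaw 84.8 F [-15.5  -3.7  14.7] T [-1.18  1.45 -0.8 ] w 0.0121 q [-0.2   0.42 -0.57  2.13  1.42  0.58 -0.45]
shift [-0.0023  0.0001 -0.0001] axis err deg 2.48 tip out/u/v mm [ 0.2 -0.  15.7]
tool y ang: theta equiv (clockwise from t=u): -83.9
axial F 20.773844138032242
```

The feed follows: 64° turned and 1.3 mm sunk. Continuing.

Request:
{"name": "servo_tool", "arguments": {"rows": [[0.0011,0,0,0.3],[0.0012,0,0,0.9],[0.0013,0,0,1.6],[0.0015,0,0,2.3],[0.0016,0,0,3.0],[0.0017,0,0,3.7],[0.0018,0,0,4.4],[0.002,0,0,5.0],[0.002,0,0,5.0]]}}

```text
time: 25.38
eef_pos: [0.5903, 0.2465, 0.1184]
eef_rot: [0.812, 0.357, 0.425, -0.179]
ft_force: [-15.8, -2.7, 12.9]
gripper_width: 0.0124
```

Run:
```python
from knob import *
o=st();kgo(.018);print('axial F',o['ft_force']@n)
```

```text
t 25.38 pos [0.5903 0.2465 0.1184] x [ 0.574  0.014 -0.819] y [0.594 0.681 0.428] yaw 48.9 F [-15.8  -2.7  12.9] T [-0.99  2.22 -0.63] w 0.0124 q [-0.21  0.42 -0.55  2.13  1.43  0.58 -1.15]
shift [-0.0034  0.0008 -0.0003] axis err deg 2.45 tip out/u/v mm [-0.3 -0.7 14.6]
tool y ang: theta equiv (clockwise from t=u): -43.8
axial F 19.43702219093369
```

Request:
{"name": "servo_tool", "arguments": {"rows": [[0.0011,0,0,0.3],[0.0012,0,0,0.9],[0.0013,0,0,1.6],[0.0015,0,0,2.3],[0.0016,0,0,3.0],[0.0017,0,0,3.7],[0.0018,0,0,4.4],[0.002,0,0,5.0],[0.002,0,0,5.0]]}}

```text
time: 26.5
eef_pos: [0.5902, 0.2464, 0.1169]
eef_rot: [0.641, 0.613, 0.339, -0.314]
ft_force: [-15.3, -2.1, 11.7]
gripper_width: 0.0121
```

Run:
```python
from knob import *
o=st();kgo(.018);print('axial F',o['ft_force']@n)
```

```text
t 26.5 pos [0.5902 0.2464 0.1169] x [ 0.574  0.013 -0.819] y [0.817 0.051 0.574] yaw 3.6 F [-15.3  -2.1  11.7] T [-0.58  2.51 -0.29] w 0.0121 q [-0.22  0.42 -0.54  2.14  1.43  0.57 -1.86]
shift [-0.0045  0.0014 -0.0009] axis err deg 2.41 tip out/u/v mm [-1.2 -0.9 13.4]
tool y ang: theta equiv (clockwise from t=u): -3.7
axial F 18.083354440182504
```

Request:
{"name": "servo_tool", "arguments": {"rows": [[0.0012,0,0,0.3],[0.0013,0,0,0.9],[0.0014,0,0,1.6],[0.0016,0,0,2.3],[0.0017,0,0,3.0],[0.0018,0,0,3.7],[0.0019,0,0,4.4],[0.002,0,0,5.0],[0.002,0,0,5.6],[0.002,0,0,6.1],[0.002,0,0,6.1]]}}

```text
time: 27.88
eef_pos: [0.5904, 0.247, 0.1157]
eef_rot: [0.33, 0.823, 0.179, -0.425]
ft_force: [-13.2, -0.7, 9.6]
gripper_width: 0.0119
```

Run:
```python
from knob import *
o=st();kgo(.018);print('axial F',o['ft_force']@n)
```

```text
t 27.88 pos [0.5904 0.247  0.1157] x [ 0.574  0.014 -0.819] y [ 0.576 -0.718  0.391] yaw -51.3 F [-13.2  -0.7   9.6] T [-0.1   2.18 -0.08] w 0.0119 q [-0.23  0.42 -0.53  2.14  1.43  0.57 -2.71]
shift [-0.0057  0.0011 -0.0016] axis err deg 2.44 tip out/u/v mm [-1.7 -0.3 12.2]
tool y ang: theta equiv (clockwise from t=u): 45.1
axial F 15.22228790057104
```

193° turned, 4.8 mm sunk. Releasing and backing off along the axis to check.

Request:
{"name": "servo_tool", "arguments": {"rows": [[-0.0005,0,0,0],[-0.0005,0,0,0],[-0.0005,0,0,0],[-0.0005,0,0,0]], "fingers": 0}}

```text
time: 28.38
eef_pos: [0.5903, 0.2467, 0.116]
eef_rot: [0.33, 0.823, 0.179, -0.425]
ft_force: [0.8, 1.3, -0.8]
gripper_width: 0.0436
```

Request:
{"name": "servo_tool", "arguments": {"rows": [[-0.01,0,0,0],[-0.04,0,0,0],[-0.08,0,0,-0.5],[-0.12,0,0,-1.5],[-0.16,0,0,-2.5],[-0.19,0,0,-3.5],[-0.2,0,0,-4.0],[-0.2,0,0,-4.5]]}}

```text
time: 29.38
eef_pos: [0.475, 0.2444, 0.2816]
eef_rot: [0.57, 0.681, 0.301, -0.348]
ft_force: [0.3, -0.2, -0.8]
gripper_width: 0.0436
```

Run:
```python
from knob import *
st();kgo(.1)
p,d=cap('side','side10');q,d2=cap('top','top10')
a=cv2.resize(p[130:240,310:420,::-1],(400,400),interpolation=cv2.INTER_CUBIC);b=cv2.resize(q[150:270,190:310,::-1],(400,400),interpolation=cv2.INTER_CUBIC);cv2.imwrite('pics/c10.png',np.hstack([a,b]))
run({'side':d,'top':d2})
```

```text
t 29.38 pos [0.475  0.2444 0.2816] x [ 0.576  0.014 -0.817] y [ 0.807 -0.17   0.566] yaw -11.9 F [ 0.3 -0.2 -0.8] T [-0.08  0.69  0.03] w 0.0436 q [-0.09 -0.01 -0.75  2.15  0.71  0.68 -1.49]
shift [ 0.1145  0.0033 -0.0026] axis err deg 2.59 tip out/u/v mm [ -8.   -4.9 214.2]
tool y ang: theta equiv (clockwise from t=u): 9.0
side back off -0.6 extent u [-30.8  31.8] wing n 1136 h pct [ 35.6 331.3 397.9 476.5]
  top 70 ctr [ 17.5 -16.2 396.3] rect [ 18.8 -11.3] [41.9 14.8] 74.7
  width dir ang from v (clockwise+) rad 0.22
top back off 0.9 extent u [-27.4  31.7] wing n 4073 h pct [318.7 486.5 627.2 646.3]
  top 234 ctr [ 16.6 -11.4 628.4] rect [-0.5 -5.7] [16.6 60.3] 74.5
  width dir ang from v (clockwise+) rad -1.44
```

View pics/c10.png

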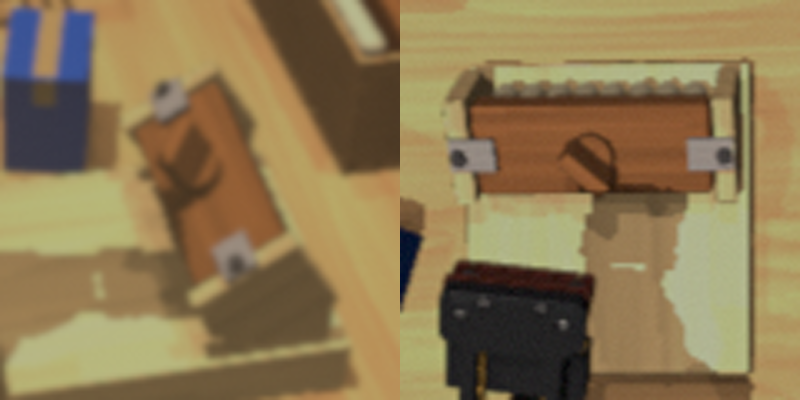

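The knob stands clear in both views, at left-crop (190,165) and right-crop (590,165), and the collar looks close to the back. Measuring its height and angle, excluding the gripper's points.

```bash
sed -i 's/(L\[:,2\]-off>24)/(L[:,2]-off>24)\&(L[:,2]<60)/' knob.py
python3 - <<'E'
from knob import *
for i in (6,10): print(i); run({n:np.load(f'pics/{n}{i}.npy') for n in('top','side')})
def top(i):
  for nm in('top','side'):
    W=cloud(nm,np.load(f'pics/{nm}{i}.npy'));P=W.reshape(-1,3);P=P[np.isfinite(P).all(1)];L=(P-np.array([.597,.249,.105]))@K.T*1000
    b=L[(abs(L[:,0])<28)&(abs(L[:,1])<55)&(abs(L[:,2])<8)&(np.hypot(L[:,0],L[:,1])>28)];w=L[(np.hypot(L[:,0]-2,L[:,1]+2)<17)&(L[:,2]>35)&(L[:,2]<60)]
    print(i,nm,len(w),'top face h',np.median(w[:,2])-np.median(b[:,2]))
top(6);top(10)
E
```

```text
6
top back off 1.1 extent u [-27.   31.7] wing n 152 h pct [26.5 43.3 47.  48.8]
  top 98 ctr [ 4.4 -1.2 46.3] rect [ 3.7 -1. ] [34.6 12.4] 58.5
  width dir ang from v (clockwise+) rad 0.56
side back off -0.6 extent u [-30.7  31.6] wing n 146 h pct [26.5 40.1 46.1 48. ]
  top 73 ctr [ 1.  -4.1 44.1] rect [ 0.4 -2.7] [37.6 13.5] 60.4
  width dir ang from v (clockwise+) rad 0.56
10
top back off 0.9 extent u [-27.4  31.7] wing n 134 h pct [25.9 40.3 42.7 44.1]
  top 88 ctr [ 4.1 -0.9 42.4] rect [ 4. -1.] [36.1 12.8] 42.0
  width dir ang from v (clockwise+) rad 0.78
side back off -0.6 extent u [-30.8  31.8] wing n 138 h pct [24.8 37.6 41.9 43.5]
  top 78 ctr [ 1.1 -3.9 39.8] rect [-0.  -1.3] [38.2 16.8] 42.2
  width dir ang from v (clockwise+) rad 0.78
6 top 107 top face h 44.95658967541412
6 side 80 top face h 43.66689948796992
10 top 92 top face h 41.283736766151726
10 side 70 top face h 40.53399880305679
```

The wing angle rose by 3.36 rad with no slip in the grip, and the wing sank about 4 mm, which agrees with home. There is time to make sure, so I'll regrip and press-turn another 40°, since past home it only slips.

Run:
```python
from knob import *
st();kgo(.15,.78);kgo(.06,.78)
```

```text
t 29.48 pos [0.4751 0.244  0.2806] x [ 0.575  0.014 -0.818] y [ 0.807 -0.171  0.565] yaw -12.0 F [0.6 0.9 0.2] T [-0.08  0.61 -0.02] w 0.0438 q [-0.09 -0.01 -0.75  2.15  0.71  0.68 -1.49]
shift [ 0.0636  0.0055 -0.0046] axis err deg 2.5 tip out/u/v mm [ -8.5  -5.2 213.3]
tool y ang: theta equiv (clockwise from t=u): 9.0
roll deg 35.7 or -144.3 units 4.461 -18.039
shift [ 0.1536  0.0026 -0.002 ] axis err deg 2.5 tip out/u/v mm [ -8.5  -5.2 213.3]
tool y ang: theta equiv (clockwise from t=u): 9.0
roll deg 35.7 or -144.3 units 4.461 -18.039
```

Request:
{"name": "servo_tool", "arguments": {"rows": [[0.005,0,0,-0.6],[0.01,0.001,-0.001,-1.8],[0.015,0.001,-0.001,-3.0],[0.02,0.002,-0.002,-4.2],[0.025,0.002,-0.002,-5.4],[0.03,0.003,-0.002,-6.6],[0.035,0.003,-0.002,-7.8],[0.04,0.003,-0.002,-9.0],[0.045,0.003,-0.002,-10.2],[0.05,0.003,-0.002,-11.4],[0.055,0.003,-0.003,-12.6],[0.06,0.003,-0.003,-13.8],[0.063,0.004,-0.003,-15.0],[0.063,0.004,-0.003,-16.2],[0.063,0.005,-0.004,-17.4],[0.063,0.005,-0.004,-18.0],[0.063,0.005,-0.004,-18.0]]}}

```text
time: 31.6
eef_pos: [0.5157, 0.2479, 0.2322]
eef_rot: [0.824, -0.33, 0.425, 0.178]
ft_force: [-1.3, 0.1, 0.2]
gripper_width: 0.0439
```

Run:
```python
from knob import *
st();kgo(.06,.78);kgo(.016,.78)
```

```text
t 31.6 pos [0.5157 0.2479 0.2322] x [ 0.575  0.014 -0.818] y [-0.574  0.719 -0.392] yaw 128.6 F [-1.3  0.1  0.2] T [0.09 0.55 0.01] w 0.0439 q [-0.    0.16 -0.84  2.14  0.98  0.67  0.8 ]
shift [ 0.0906  0.0006 -0.0028] axis err deg 2.47 tip out/u/v mm [ -0.9  -0.6 150.6]
tool y ang: theta equiv (clockwise from t=u): -134.9
roll deg 179.6 or -0.4 units 22.448 -0.052
shift [ 0.1345  0.001  -0.0046] axis err deg 2.47 tip out/u/v mm [ -0.9  -0.6 150.6]
tool y ang: theta equiv (clockwise from t=u): -134.9
roll deg 179.6 or -0.4 units 22.448 -0.052
```

Request:
{"name": "servo_tool", "arguments": {"rows": [[0.02,0,-0.001,0],[0.05,0.0005,-0.0018,0],[0.08,0.0006,-0.0026,0],[0.1,0.0008,-0.0034,0],[0.115,0.001,-0.004,0],[0.127,0.001,-0.0044,0],[0.134,0.001,-0.0046,0],[0.134,0.001,-0.0046,0]]}}

```text
time: 32.6
eef_pos: [0.5893, 0.2472, 0.1198]
eef_rot: [0.824, -0.329, 0.426, 0.178]
ft_force: [0.8, 0.8, -0.3]
gripper_width: 0.0437
```

Request:
{"name": "servo_tool", "arguments": {"rows": [[0,0,0,0],[0,0,0,0],[0,0,0,0],[0,0,0,0],[0,0,0,0]], "fingers": -1}}

```text
time: 33.22
eef_pos: [0.5888, 0.248, 0.1197]
eef_rot: [0.824, -0.329, 0.426, 0.179]
ft_force: [-2.4, 2.8, 0.0]
gripper_width: 0.0118
```

Run:
```python
from knob import *
o=st();kgo(.016,.78);print('axial F',o['ft_force']@n)
```

```text
t 33.23 pos [0.5888 0.248  0.1197] x [ 0.574  0.015 -0.819] y [-0.575  0.719 -0.39 ] yaw 128.6 F [-2.4  2.8  0. ] T [0.57 1.04 0.34] w 0.0118 q [-0.11  0.45 -0.69  2.13  1.45  0.64  0.44]
shift [ 0.0005 -0.0011  0.0001] axis err deg 2.45 tip out/u/v mm [-0.8  0.7 16.5]
tool y ang: theta equiv (clockwise from t=u): -134.8
roll deg 179.5 or -0.5 units 22.442 -0.058
axial F 1.377467629710514
```

Request:
{"name": "servo_tool", "arguments": {"rows": [[0.001,0,0,0],[0.002,0,0,0],[0.0025,0,0,0],[0.0025,0,0,0.5],[0.0026,0,0,1.2],[0.0027,0,0,1.9],[0.0028,0,0,2.6],[0.0028,0,0,2.6]]}}

```text
time: 34.22
eef_pos: [0.59, 0.2477, 0.1186]
eef_rot: [0.87, -0.175, 0.45, 0.098]
ft_force: [-15.5, -3.6, 17.4]
gripper_width: 0.0118
```

Run:
```python
from knob import *
o=st();kgo(.016,.78);print('axial F',o['ft_force']@n)
```

```text
t 34.23 pos [0.59   0.2477 0.1186] x [ 0.575  0.013 -0.818] y [-0.329  0.919 -0.216] yaw 109.7 F [-15.5  -3.6  17.4] T [-0.78  1.19 -0.68] w 0.0118 q [-0.11  0.46 -0.68  2.13  1.46  0.64  0.07]
shift [-0.001  -0.0006  0.0003] axis err deg 2.5 tip out/u/v mm [-0.5  0.5 14.9]
tool y ang: theta equiv (clockwise from t=u): -114.0
roll deg 158.7 or -21.3 units 19.837 -2.663
axial F 22.99761095497044
```

Now turn another 32° at the same press. If it is home, the tip must not sink further.

Request:
{"name": "servo_tool", "arguments": {"rows": [[0.0012,0,0,0.4],[0.0013,0,0,1.0],[0.0013,0,0,1.7],[0.0013,0,0,2.4],[0.0013,0,0,3.1],[0.0013,0,0,3.8],[0.0013,0,0,4.0],[0.0013,0,0,4.0]]}}

```text
time: 35.22
eef_pos: [0.5901, 0.2472, 0.1186]
eef_rot: [0.885, 0.071, 0.459, -0.03]
ft_force: [-16.9, -3.6, 17.3]
gripper_width: 0.012
```

Run:
```python
from knob import *
o=st();kgo(.016,.78);print('axial F',o['ft_force']@n)
```

```text
t 35.23 pos [0.5901 0.2472 0.1186] x [ 0.577  0.012 -0.817] y [0.119 0.988 0.098] yaw 83.1 F [-16.9  -3.6  17.3] T [-1.21  1.36 -0.79] w 0.012 q [-0.12  0.45 -0.68  2.13  1.46  0.64 -0.49]
shift [-0.0011  0.0001  0.0004] axis err deg 2.52 tip out/u/v mm [-0.4 -0.1 14.9]
tool y ang: theta equiv (clockwise from t=u): -82.0
roll deg 126.7 or -53.3 units 15.838 -6.662
axial F 23.682123059838005
```

No further sinking (14.9 mm both times at 23 N), so it is home. Releasing and retreating.

Request:
{"name": "servo_tool", "arguments": {"rows": [[0,0,0,0],[0,0,0,0],[0,0,0,0],[0,0,0,0]], "fingers": 0}}

```text
time: 35.72
eef_pos: [0.5902, 0.2469, 0.1184]
eef_rot: [0.885, 0.071, 0.459, -0.03]
ft_force: [-0.9, 0.3, 0.6]
gripper_width: 0.0437
```

Request:
{"name": "servo_tool", "arguments": {"rows": [[-0.01,0,0,0],[-0.04,0,0,0],[-0.08,0,0,0],[-0.12,0,0,0],[-0.16,0,0,0],[-0.2,0,0,0],[-0.23,0,0,0],[-0.24,0,0,0],[-0.24,0,0,0]]}}

```text
time: 36.85
eef_pos: [0.4515, 0.2446, 0.3158]
eef_rot: [0.886, 0.071, 0.458, -0.03]
ft_force: [-0.8, -0.3, 0.0]
gripper_width: 0.0436
```

Run:
```python
from knob import *
st()
p,d=cap('side','side11');q,d2=cap('top','top11')
run({'side':d,'top':d2})
W=cloud('side',cv2.medianBlur(d,3))
m=(W[...,2]>.243)&(W[...,2]<.27)&(abs(W[...,0]-.58)<.08)&(abs(W[...,1]+.2)<.08)
print('col',rect(W,m))
W=cloud('top',cv2.medianBlur(d2,3));m=comp((W[...,2]>.075)&(W[...,2]<.1),(350,155));print('jar',rect(W,m))
a=np.abs(cv2.imread('pics/top0.png').astype(int)-cv2.imread('pics/top11.png')).sum(2)>90
```

```text
t 36.85 pos [0.4515 0.2446 0.3158] x [ 0.579  0.012 -0.816] y [0.119 0.988 0.098] yaw 83.2 F [-0.8 -0.3  0. ] T [ 0.03  0.52 -0.03] w 0.0436 q [ 0.06 -0.11 -0.87  2.12  0.55  0.72  0.24]
side back off -0.8 extent u [-30.7  31.8] wing n 142 h pct [25.6 37.6 42.3 44. ]
  top 79 ctr [ 0.9 -4.  39.9] rect [ 0.3 -2.4] [15.4 36.2] 86.6
  width dir ang from v (clockwise+) rad -1.45
top back off 0.9 extent u [-27.4  31.7] wing n 111 h pct [25.4 41.1 43.1 43.9]
  top 85 ctr [ 4.6 -1.1 42.4] rect [ 3.2 -0.8] [11.5 35.1] 79.0
  width dir ang from v (clockwise+) rad -1.41
col ((581.4331665039062, -199.52793884277344), (86.04585266113281, 60.417579650878906), 26.861186981201172)
jar ((696.2633056640625, 22.73505210876465), (56.3060188293457, 59.539493560791016), 88.33493041992188)
```

View pics/side11.png

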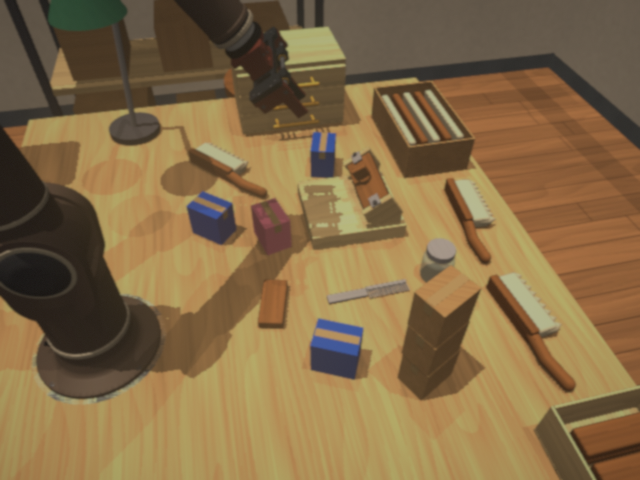

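View pics/top11.png

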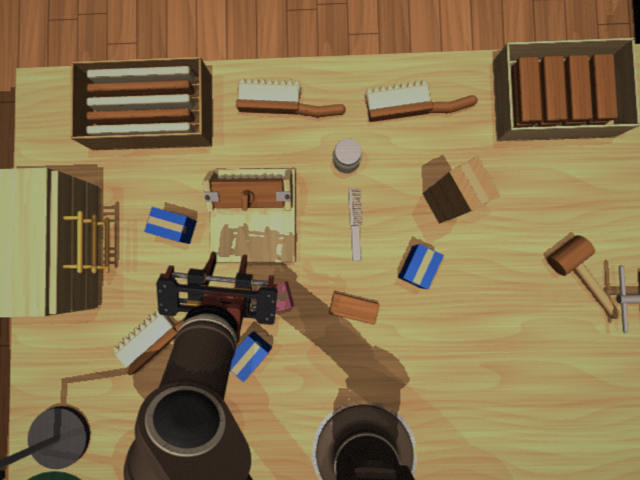

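The knob is down on the brush, at side (365,175) and top (247,199). The column of three stands at side (437,335), and all bystanders and look-alikes are where they began. The arm is clear, so I'm handing in.

```bash
python3 -c "
from bench import r
print(r.finish_job())"
```

```text
the job is handed in; nothing more can be done
None
```

The job is handed in at about 37 s of the 72 s allowed: the carton is on the column and the knob's screw is driven home.

- **Carton:** I put the ledge carton on the column of two. The last check found its top at (581, -200) mm and yaw 26.9°. The column's top before placing was at (582, -200) mm and 26.7°, so they agree to about 1 mm.
- **Tilt:** a move can only turn about the tool's own axis. I got the tilt by driving the arm to its wrist limit high in free air. The tool ended about 2.4° off the screw axis.
- **Knob:** I turned it clockwise about 193° at roughly 15 to 27 N, with a brief 39 N at the first push. I then regripped and turned about 53° more at about 23 N. Over the last 32° the knob sank no further, so it was home.
- **Disagreement:** the cameras put the wing's drop between 3 and 4.5 mm, depending on the measure, against the 4 mm expected. The turn angle and the final slip test are the firmer evidence that it is home.
- **Last pictures:** nothing was touching the robot, and the jar, the comb and the blue and pink boxes stood where they began. I measured only the jar; the others I judged by eye.

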